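# Stand the orange relay module on the narrow bar of the board holder

### The job

Take the orange relay module out of the black stock tray (in there it can only be gripped by its two ends), set it down upright on the green mat and let go, then take it again the other way, by its long sides, and stand it, upright and in line, on the narrow metal bar between the two blue uprights of the board holder, so that its body rests on the bar and its legs hang free on either side. Put it down rather than dropping it, both times, and leave the other things on the bench where they are.

Things in the scene. Friction and masses are not known exactly. Their poses are not given: they have to be found in the camera images.
- module: orange relay module, about 100 g: box body 58 (x) x 34 (y) x 24 (z) mm, white label on top, on two rows of four 8 mm brass legs below its long sides (rows at y = +-14.5 mm, 2.5 mm thick, 26 mm free between them). Origin: its centre at the leg tips; body from z = 8 to 32 mm. x along its length, z up. Starts in any of the tray's three lanes, lengthwise
- tray: black tray, fixed, 138 (x) x 136 (y) x 36 (z) mm, floor 4 mm thick; origin: centre of underside. Three lanes along its x, 130 mm long, 40 wide, centred at y = -44, 0, +44 mm, between 4 mm walls as high as the modules' tops: a module can be gripped only by its two ends (closing along x), with 27 to 45 mm free at each end
- mat: flat green mat fixed to the bench, 180 (x) x 160 (y) x 3 (z) mm, origin: centre of its underside; where the module is put down to change the grip
- holder: board holder, fixed: dark base 70 (x) x 150 (y) x 12 (z) mm; two blue uprights 34 (x) x 20 (y) mm at y = +-48 mm, 110 mm high, 76 mm between them: no room for fingers at a module's ends, so it must be held by its long sides (closing along x); they stand 6 mm above a module on the bar. Knobs on their outer faces. An aluminium bar joins them along y. Origin: centre of underside; z up
- bar_mid (a point): middle of the bar's top face, 80 mm above the bench. The bar is 14 mm wide (x), 76 mm long (y) and 12 mm thick, with free space below it down to the base. Axes as the holder's
- module_grey: a grey relay module of the same shape in another lane of the tray, to be left alone
- module_green: a green relay module of the same shape in another lane of the tray, to be left alone
- spool: solder spool standing on end, 50 mm diameter, 40 mm high, white flanges; origin: centre of underside; leave alone
- flux: small bottle with red cap, 40 mm diameter, 85 mm high; origin: centre of underside; leave alone
- driver: red-handled screwdriver lying on the bench, 150 mm long along its x, up to about 30 mm high; origin near its middle; leave alone
- partsbin: empty green open box 90 x 70 x 40 mm; origin: centre of underside; leave alone
- tipjar: low yellow jar with a steel lid, 52 mm diameter, 35 mm high; origin: centre of underside; leave alone
Mind the look-alikes: they are no part of the job. Several things look just like the module: the one meant starts farthest to the robot's right.

How it is judged (in metres and radians):
On the way:
1. the orange module stands upright on the green mat, let go and at rest (x of module in the frame of mat between -0.085 and 0.085 m and y of module in the frame of mat between -0.075 and 0.075 m and z of module in the frame of mat between -0.001 and 0.007 m and angle between module's own z axis and vertical below 0.1 rad and linear speed of module below 0.03 m/s and contact force between module and the fingers below 0.1 N), for 0.2 s.
At the end, for the whole second after the job is handed in: The orange module stands on the bar, let go and at rest: its body's underside on the bar's top (within 3 mm), its middle within 7.5 mm of the bar's centre line and within 13 mm of the bar's middle along it, its length along the bar within 0.2 rad, upright within 0.08 rad (x of module in the frame of bar_mid between -0.0075 and 0.0075 m and y of module in the frame of bar_mid between -0.013 and 0.013 m and z of module in the frame of bar_mid between -0.011 and -0.005 m and angle between the x axis of module and the y axis of bar_mid, either way round below 0.2 rad and angle between module's own z axis and vertical below 0.08 rad and linear speed of module below 0.02 m/s and contact force between module and the fingers below 0.1 N); the robot touches nothing.
It fails at once if the orange module is dropped (falls free of the fingers faster than 0.45 m/s, about 10 mm) (contact force between module and the fingers below 0.05 N and linear speed of module above 0.45 m/s).
It fails at once if the orange module is pressed on the holder with more than 40 N (contact force between module and holder above 40 N).
It fails at once if another module or a bystander is moved by more than 25 mm (distance of any of module_grey, module_green, spool, flux, driver, partsbin, tipjar from where it was at the start of the episode above 0.025 m).
It also fails if it takes over 58 s, if anything falls off the work surface, if the arm or the gripper's body presses on something with over 40 N, if the wrist force passes 120 N, or if a joint passes its speed limit or range.

### The arm

A 6-joint arm with a two-finger parallel gripper is mounted at the origin on the work surface. World frame = base frame: x ahead of the robot, y to its left, z up, the work surface at z = 0. Lengths are in mm, angles in rad, forces in N, time in s.
With the tool pointing down it reaches from about 300 to 775 mm from the base axis. Payload 14.6 kg.
Tool frame: the origin (TCP) lies at the very end of the fingers, on their centre line; the grasp point (between the pads) lies 19 mm behind it; z points along the fingers, y is the line along which they close (so a half turn about z gives the same grasp; the last joint's range is limited). The gripper opens to 94 mm and grips with 3 to 60 N. Pads are 16 mm wide; open, the fingers measure 119 mm over their backs; the gripper's body (75 mm by 177 mm) begins 78 mm behind the grasp point.
Start: joints at [-1.181, 0.3, 1.521, -0, 1.321, -0.067], TCP at [242.585, -493.601, 171.446] pointing down, gripper open.
Joint ranges: [-3.03, 3.03], [-0.79, 2.21], [0.23, 2.52], [-1.04, 4.18], [0, 3.07], [-2.55, 2.55]. Speed limits (rad/s): [2.22, 2.22, 2.57, 3.14, 3.14, 3.14].

### API

Orientations are given as [roll, pitch, yaw] about the fixed x, y, z axes, in that order (R = Rz(yaw) Ry(pitch) Rx(roll)).
In Python, from cell import manip gives the robot as it stands.
- The arm moves only by the tool servo_tool, never from a script. Its argument "rows" is a list of rows, each a list of 7 numbers: the turn, a rotation vector about the world's x, y, z in degrees, then the shift along the world's x, y, z in mm, then the closure, from 0 (fully open) to 1 (shut). In form: [[rx, ry, rz, dx, dy, dz, fingers], ...]. A call has 1 to 20 rows; each row shifts and turns the commanded pose from where the row before left it; what a row does not reach is not made up. A row lasts 1/8 s, in which the tool goes at most 62.5 mm and 10.7 degrees, less where a joint would pass 70% of its speed; a pose out of reach is approached as far as the arm can. A call with a gripper value outside its range is refused whole. The fingers move at their own pace and stop on an object; "grip_force" is the grip in N (left out, the last holds). Time passes only in rows, so rows that do not move let the fingers close. It gives the time, the measured TCP pose, the force, the opening and the grip force at its end, in the units of the state.
- manip.read_state(): the state, without advancing time (a new reading comes with each control period).
- manip.camera(name): name is "scene" or "top" or "wrist"; returns the picture (384x512x3 uint8, red, green, blue); there is no depth.
- manip.camera_info(name): a dict with "fx", "fy", "cx", "cy" (pixels), "position" and "rotation" of the camera in the world; the wrist camera has in their place "T_tool_cam" (4x4, takes a point from camera to tool coordinates, whose origin is the TCP and whose axes are the flange's). Camera axes: x right, y down, z forward; pixel columns grow to the right and rows downward; lengths in mm; the calibration is good to about 2 mm. The wrist camera is an equidistant fisheye: a pixel r from the principal point sees the ray r / f radians off the axis. A picture is of the moment at which its call begins: read the wrist's pose just before it. camera_info takes no time and is no camera call.
- manip.sign_off(): hands the job in; it is judged then, once.
The state is a dict: "clock": time; "joints": joint angles; "qd": joint speeds; "effort": joint torques, N m; "eef_pos": TCP position; "eef_rot": TCP orientation; "wrist_force": force on the tool from outside, world axes, zero at the start; "moment": the same for the moment, N m; "finger_gap": finger opening in mm; "finger_force": force on a finger pad.
Only numpy, scipy, OpenCV 4.12 (cv2) and the standard library are available. Lean on these libraries where they do the work, as an engineer would, in place of code of your own. Each camera call takes 0.05 s, during which the arm holds its last target. There are 200 camera calls.

## Working session

There is one attempt and no reset: what is moved stays moved. The work goes in short steps, Python scripts to look and compute and a tool call to move; the robot and the scene stay as the last step left them, time stands still between calls to the robot, and variables do not carry over. Pictures are saved under pics/ and viewed, at most 10 in all, crops included, and the job is handed in when it is done.

Besides the shell and the picture viewer there is one more tool, called after "Call:" by a JSON object that holds its "fn" and its "kwargs", one argument or row to a line. servo_tool: Moves the arm, as the interface text tells. Its arguments: {"type":"object","properties":{"rows":{"type":"array","items":{"type":"array","items":{"type":"number"}}},"grip_force":{"type":"number"}},"required":["rows"]}

```bash
mkdir -p pics
python3 - <<'E'
from cell import manip
import cv2,numpy as np
s=manip.read_state();print(s)
for n in("scene","top","wrist"):
    im=manip.camera(n);cv2.imwrite(f"pics/{n}0.png",im[:,:,::-1]);print(n,manip.camera_info(n))
a=cv2.imread("pics/scene0.png");b=cv2.imread("pics/top0.png")
E
```

```text
{'clock': 0.0, 'joints': array([-1.18057616e+00,  3.00455634e-01,  1.52160109e+00,  3.88725516e-05,
        1.32066551e+00, -6.66335538e-02]), 'qd': array([-0.00118187, -0.00088936,  0.00106312, -0.00040257,  0.00094809,
       -0.00078867]), 'effort': array([ 9.26693829e-04, -5.31805658e+01, -3.52742279e+01,  7.08190561e-02,
        2.44070718e-02, -7.14128055e-05]), 'eef_pos': array([ 242.49659015, -493.32135448,  170.88636511]), 'eef_rot': array([-3.14046809e+00, -1.12780401e-04,  4.56844013e-01]), 'wrist_force': array([-0.08013521, -0.27790364,  0.06886083]), 'moment': array([-0.02221234, -0.05144181,  0.00829096]), 'finger_force': 0.0, 'finger_gap': 93.94966687926997}
scene {'fx': 463.05048600696637, 'fy': 463.05048600696637, 'cx': 250.56688182207267, 'cy': 204.67702983645884, 'position': array([1553.49338727,  228.69029769,  724.06811196]), 'rotation': array([-2.13383046, -0.00733913,  1.7828475 ])}
top {'fx': 446.1427755074836, 'fy': 446.1427755074836, 'cx': 254.24994437399525, 'cy': 191.90536832717004, 'position': array([ 442.99136748,   42.2136408 , 1100.72577042]), 'rotation': array([-3.0376975 , -0.03598518, -1.54069246])}
wrist {'fx': 297.3186396354542, 'fy': 297.3186396354542, 'cx': 257.4700036138266, 'cy': 193.14794701540166, 'T_tool_cam': array([[ 6.75428333e-04, -9.63864127e-01, -2.66393484e-01,
         7.83425376e+01],
       [ 9.99999415e-01,  4.25873994e-04,  9.94556131e-04,
         5.07524208e-01],
       [-8.45166920e-04, -2.66394000e-01,  9.63863851e-01,
        -2.13221376e+02],
       [ 0.00000000e+00,  0.00000000e+00,  0.00000000e+00,
         1.00000000e+00]])}
```

View pics/top0.png

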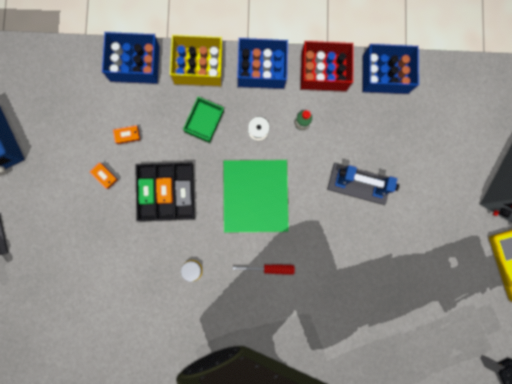

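View pics/scene0.png

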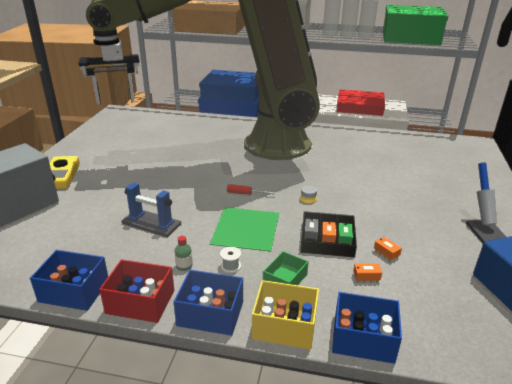

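The top view shows the tray at about (165,190) with the orange module in its middle lane at (165,191). That is the orange one farthest to the right, since the other two are on the bench at (127,134) and (104,175). The mat is at (256,196) and the holder at (363,182), with its bar running roughly from (352,177) to (384,184). The scene view agrees with this.

```bash
cat > h.py <<'E'
from cell import manip
import cv2,numpy as np
from scipy.spatial.transform import Rotation as Ro
def R(e): return Ro.from_euler('xyz',e).as_matrix()
def pose(n,st=None):
    i=manip.camera_info(n)
    if n!="wrist": return R(i["rotation"]),np.array(i["position"])
    T=np.array(i["T_tool_cam"]);Rt=R(st["eef_rot"]);return Rt@T[:3,:3],Rt@T[:3,3]+st["eef_pos"]
def ray(n,uv,st=None):
    i=manip.camera_info(n);Rc,p=pose(n,st);x=(uv[0]-i["cx"])/i["fx"];y=(uv[1]-i["cy"])/i["fy"]
    if n=="wrist":
        r=np.hypot(x,y)+1e-9;d=np.array([np.sin(r)*x/r,np.sin(r)*y/r,np.cos(r)])
    else: d=np.array([x,y,1]);d/=np.linalg.norm(d)
    return p,Rc@d
def atz(n,uv,z,st=None):
    p,d=ray(n,uv,st);return (p+d*(z-p[2])/d[2]).round(1)
def tri(rays):
    A=0;b=0
    for p,d in rays:
        M=np.eye(3)-np.outer(d,d);A=A+M;b=b+M@p
    x=np.linalg.solve(A,b);return x.round(1),[round(float(np.linalg.norm((np.eye(3)-np.outer(d,d))@(x-p))),1) for p,d in rays]
def proj(n,P,st):
    i=manip.camera_info(n);Rc,p=pose(n,st);c=Rc.T@(np.array(P)-p)
    t=np.arctan2(np.hypot(*c[:2]),c[2]) if n=="wrist" else np.hypot(*c[:2])/c[2]
    h=np.hypot(*c[:2])+1e-9
    return (i["cx"]+i["fx"]*t*c[0]/h).round(1),(i["cy"]+i["fy"]*t*c[1]/h).round(1)
E
python3 - <<'E'
from h import *
for k,uv,z in [("mod",(165,191),36),("trayTL",(136.5,164),36),("trayTR",(194,162),36),("trayBR",(195,219),36),("trayBL",(137,220),36),
("matc",(256,196),3),("matTL",(224,160),3),("matTR",(287.5,160),3),("barL",(352,177),80),("barR",(384,184),80),("driver",(266,268),15),("flux",(304,118),85)]:
    print(k,atz("top",uv,z))
s=cv2.imread("pics/scene0.png")
for uv,z in [((330,232),36),((153,202),80),((246,229),3)]: print(atz("scene",uv,z))
print(pose("wrist",manip.read_state()))
E
```

```text
mod [550.1 220.1  36. ]
trayTL [612.8 291.2  36. ]
trayTR [622.6 154.4  36. ]
trayBR [485.8 146.   36. ]
trayBL [479.1 282.3  36. ]
matc [548.6   1.5   3. ]
matTL [635.9  83.8   3. ]
matTR [641.7 -74.6   3. ]
barL [ 593.1 -217.9   80. ]
barR [ 579.3 -293.2   80. ]
driver [374.2 -27.3  15. ]
flux [ 727.8 -102.4   85. ]
[569.4 229.3  36. ]
[ 598.8 -233.7   80. ]
[558.2   7.3   3. ]
(array([[ 4.41677449e-01, -8.64768310e-01, -2.38949371e-01],
       [-8.97173912e-01, -4.25706587e-01, -1.17698234e-01],
       [ 5.93821622e-05,  2.66363797e-01, -9.63872566e-01]]), array([ 313.10379103, -459.47560415,  384.28739756]))
```

Call:
{"fn": "servo_tool", "kwargs": {
  "rows": [
    [0, 0, 5.35, 34.3, 22.3, 3, 0],
    [0, 0, 5.35, 34.3, 22.3, 3, 0],
    [0, 0, 5.35, 34.3, 22.3, 3, 0],
    [0, 0, 5.35, 34.3, 22.3, 3, 0],
    [0, 0, 5.35, 34.3, 22.3, 3, 0],
    [0, 0, 5.35, 34.3, 22.3, 3, 0],
    [0, 0, 5.35, 34.3, 22.3, 3, 0],
    [0, 0, 5.35, 34.3, 22.3, 3, 0],
    [0, 0, 5.35, 34.3, 22.3, 3, 0],
    [0, 0, 5.35, 34.3, 22.3, 3, 0],
    [0, 0, 0, 0, 0, 0, 0],
    [0, 0, 0, 0, 0, 0, 0]
  ],
  "grip_force": 15
}}

```text
clock: 1.65
eef_pos: [585.2, -270.8, 201.0]
eef_rot: [-3.141, -0.0, 1.39]
wrist_force: [-0.8, 0.2, 0.0]
finger_gap: 94.1
finger_force: 0.0
```

```bash
cat > snap.py <<'E'
from h import *
import sys,pickle
st=manip.read_state();im=manip.camera("wrist")[:,:,::-1]
cv2.imwrite(f"pics/{sys.argv[1]}.png",im);pickle.dump(st,open(f"pics/{sys.argv[1]}.pkl","wb"));print(st["clock"],st["eef_pos"].round(1),st["eef_rot"].round(4),st["joints"].round(3))
E
python3 snap.py w1
```

```text
1.65 [ 585.2 -270.8  201. ] [-3.1407e+00 -1.0000e-04  1.3897e+00] [-0.49   0.5    1.177 -0.     1.466 -0.309]
```

Call:
{"fn": "servo_tool", "kwargs": {
  "rows": [
    [0, 0, 0, 0, 45, 0, 0],
    [0, 0, 0, 0, 45, 0, 0],
    [0, 0, 0, 0, 0, 0, 0],
    [0, 0, 0, 0, 0, 0, 0]
  ]
}}

```text
clock: 2.2
eef_pos: [585.2, -181.6, 201.7]
eef_rot: [3.141, 0.0, 1.389]
wrist_force: [-0.4, 0.6, -1.0]
finger_gap: 94.3
finger_force: 0.0
```

```bash
python3 snap.py w2; python3 -c "
import cv2,numpy as np
a=cv2.imread('pics/w1.png');b=cv2.imread('pics/w2.png')
cv2.imwrite('pics/w12.png',np.vstack([cv2.resize(x,None,fx=.78,fy=.78) for x in (a,b)]))"
```

```text
2.2 [ 585.2 -181.6  201.7] [3.1413e+00 3.0000e-04 1.3894e+00] [-0.361  0.422  1.286 -0.     1.433 -0.179]
```

View pics/w12.png

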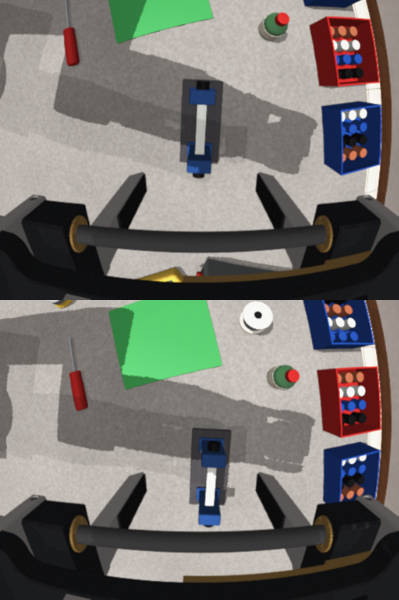

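Both wrist views show the holder: the bar's centre is at about (201,130) in the upper half and (210,485) in the lower half. I'll enlarge both.

```bash
python3 -c "
import cv2,numpy as np
a=cv2.imread('pics/w1.png')[90:240,210:310];b=cv2.imread('pics/w2.png')[155:305,220:320]
cv2.imwrite('pics/c12.png',np.hstack([cv2.resize(x,None,fx=4,fy=4,interpolation=cv2.INTER_CUBIC) for x in (a,b)]))"
```

```text
(no output)
```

View pics/c12.png

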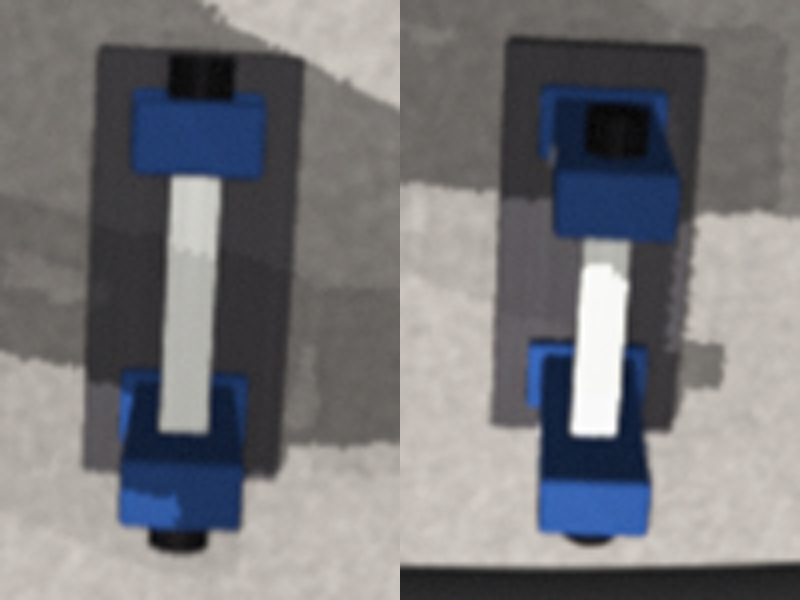

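Run:
```python
from h import *
import pickle
s1=pickle.load(open("pics/w1.pkl","rb"));s2=pickle.load(open("pics/w2.pkl","rb"))
f1=lambda x,y:(210+x/4-.4,90+y/4-.4);f2=lambda x,y:(220+(x-400)/4-.4,155+y/4-.4)
P={}
for k,a,b in [("TL",(132,170),(555,233)),("TR",(264,178),(681,240)),("BL",(121,464),(540,480)),("BR",(241,464),(648,480)),("barL",(158,432),(570,436)),("barR",(209,434),(617,438))]:
    P[k]=tri([ray("wrist",f1(*a),s1),ray("wrist",f2(*b),s2)])
    z=80 if 'bar' in k else 110
    print(k,P[k],atz("wrist",f1(*a),z,s1),atz("wrist",f2(*b),z,s2))
# bar centre line at z=80
for s,f,pts in [(s1,f1,[((170,195),(221,195)),((158,432),(209,434))]),(s2,f2,[((582,262),(630,264)),((570,436),(617,438))])]:
    for a,b in pts: print((atz("wrist",f(*a),80,s)+atz("wrist",f(*b),80,s))/2)
```

```text
TL (array([ 581.8, -211.5,  107.5]), [0.2, 0.2]) [ 581.7 -211.3  110. ] [ 582.1 -210.6  110. ]
TR (array([ 615.1, -219.5,  108.3]), [0.6, 0.6]) [ 614.5 -219.4  110. ] [ 615.6 -218.9  110. ]
BL (array([ 563.3, -289.3,  105.1]), [0.0, 0.0]) [ 563.9 -287.8  110. ] [ 563.9 -286.4  110. ]
BR (array([ 595.4, -294.9,  105.9]), [0.2, 0.2]) [ 595.6 -293.6  110. ] [ 595.3 -292.4  110. ]
barL (array([ 572.9, -288.9,   81.4]), [0.1, 0.1]) [ 572.9 -289.3   80. ] [ 572.7 -289.7   80. ]
barR (array([ 587.5, -291.9,   82.4]), [0.1, 0.1]) [ 587.5 -292.6   80. ] [ 587.4 -293.2   80. ]
[ 596.05 -223.15   80.  ]
[ 580.2  -290.95   80.  ]
[ 593.75 -233.15   80.  ]
[ 580.05 -291.45   80.  ]
```

Call:
{"fn": "servo_tool", "kwargs": {
  "rows": [
    [0, 0, 1.8, -4, 42, 0, 0],
    [0, 0, 1.8, -4, 42, 0, 0],
    [0, 0, 1.8, -4, 42, 0, 0],
    [0, 0, 1.8, -4, 42, 0, 0.1],
    [0, 0, 1.8, -4, 42, 0, 0.1],
    [0, 0, 1.8, -4, 42, 0, 0.17],
    [0, 0, 1.8, -4, 42, 0, 0.17],
    [0, 0, 1.8, -4, 42, 0, 0.17],
    [0, 0, 0, 0, 0, 0, 0.17],
    [0, 0, 0, 0, 0, 0, 0.17]
  ]
}}

```text
clock: 3.5
eef_pos: [553.9, 154.2, 201.3]
eef_rot: [-3.141, 0.0, 1.64]
wrist_force: [0.1, -0.1, -0.5]
finger_gap: 77.9
finger_force: 0.0
```

```bash
python3 snap.py w3
```

```text
3.5 [553.9 154.2 201.3] [-3.1413e+00  2.0000e-04  1.6404e+00] [ 0.208  0.336  1.405 -0.     1.402  0.138]
```

Call:
{"fn": "servo_tool", "kwargs": {
  "rows": [
    [0, 0, 0, 0, 35, 0, 0.17],
    [0, 0, 0, 0, 34, 0, 0.17],
    [0, 0, 0, 0, 0, 0, 0.17],
    [0, 0, 0, 0, 0, 0, 0.17]
  ]
}}

```text
clock: 4.05
eef_pos: [553.9, 223.1, 201.4]
eef_rot: [-3.141, 0.0, 1.641]
wrist_force: [0.1, -0.2, 0.3]
finger_gap: 78.1
finger_force: 0.0
```

```bash
python3 snap.py w4
python3 - <<'E'
from h import *
import pickle
o=[]
for n in("w3","w4"):
    s=pickle.load(open(f"pics/{n}.pkl","rb"));u,v=proj("wrist",[550,220,36],s);x0,y0=max(0,int(u)-75),min(max(0,int(v)-75),234)
    print(n,u,v,x0,y0);o.append(cv2.resize(cv2.imread(f"pics/{n}.png")[y0:y0+150,x0:x0+150],(400,400)+(0,)*0,interpolation=cv2.INTER_CUBIC))
cv2.imwrite("pics/c34.png",np.hstack(o))
E
```

```text
4.05 [553.9 223.1 201.4] [-3.1414e+00  3.0000e-04  1.6406e+00] [ 0.322  0.387  1.336 -0.     1.419  0.252]
w3 257.2 121.7 182 46
w4 253.5 174.8 178 99
```

View pics/c34.png

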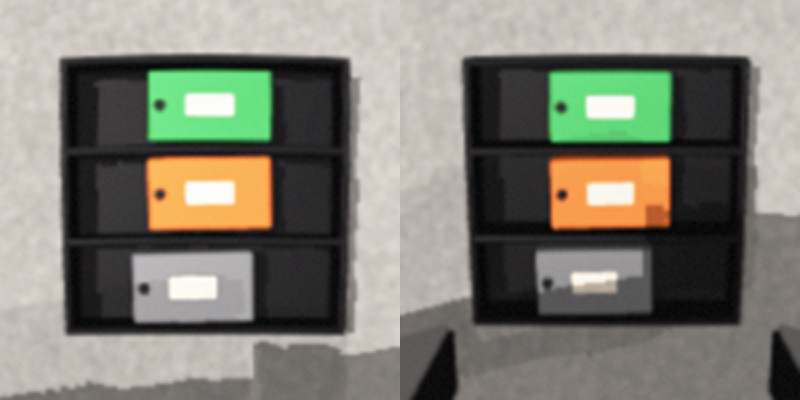

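The crops show the orange module in the middle lane. Its top corners are at (147,157), (271,155), (272,229) and (148,230) on the left, and (550,157), (670,156), (670,227) and (551,228) on the right.

Run:
```python
from h import *
import pickle
s1=pickle.load(open("pics/w3.pkl","rb"));s2=pickle.load(open("pics/w4.pkl","rb"))
f1=lambda x,y:(182+x*.375-.3,46+y*.375-.3);f2=lambda x,y:(178+(x-400)*.375-.3,99+y*.375-.3)
C=[]
for a,b in [((147,157),(550,157)),((271,155),(670,156)),((272,229),(670,227)),((148,230),(551,228)),((62,59),(465,59)),((348,59),(749,59)),((341,331),(740,322)),((67,331),(474,322))]:
    t,e=tri([ray("wrist",f1(*a),s1),ray("wrist",f2(*b),s2)]);C.append([t,atz("wrist",f1(*a),36,s1),atz("wrist",f2(*b),36,s2)]);print(t,e,*C[-1][1:])
C=np.array(C);print(C[:4].mean(0),C[4:].mean(0))
for i in(1,2):
  for c in (C[:4,i],C[4:,i]):
    d=c[1]-c[0]+c[2]-c[3];print(np.degrees(np.arctan2(d[1],d[0])))
```

```text
[522.8 240.2  31.9] [0.2, 0.2] [522.9 240.1  36. ] [523.3 240.9  36. ]
[581.2 245.3  35.2] [0.0, 0.0] [581.1 245.3  36. ] [581.1 245.4  36. ]
[584.4 209.9  34.6] [0.1, 0.1] [584.4 210.   36. ] [584.1 210.3  36. ]
[525.5 205.2  34.1] [0.1, 0.1] [525.6 205.3  36. ] [525.7 205.6  36. ]
[479.2 286.1  34.7] [0.2, 0.2] [479.2 285.9  36. ] [479.7 286.1  36. ]
[614.7 295.5  36.2] [0.4, 0.4] [614.3 295.5  36. ] [615.1 295.5  36. ]
[623.5 163.3  36.9] [1.0, 1.0] [622.7 163.1  36. ] [624.8 162.9  36. ]
[488.8 154.1  38.4] [0.1, 0.1] [488.6 153.7  36. ] [488.3 153.2  36. ]
[[553.475 225.15   33.95 ]
 [553.5   225.175  36.   ]
 [553.55  225.55   36.   ]] [[551.55  224.75   36.55 ]
 [551.2   224.55   36.   ]
 [551.975 224.425  36.   ]]
4.836583445735304
4.037212310144711
4.526883618819075
4.018222345257223
```

Call:
{"fn": "servo_tool", "kwargs": {
  "rows": [
    [0, 0, 0.3, -0.4, 2.2, -30, 0.17],
    [0, 0, 0, 0, 0, -35, 0.17],
    [0, 0, 0, 0, 0, -35, 0.17],
    [0, 0, 0, 0, 0, -30, 0.17],
    [0, 0, 0, 0, 0, -25, 0.17],
    [0, 0, 0, 0, 0, -18, 0.17],
    [0, 0, 0, 0, 0, -12, 0.17],
    [0, 0, 0, 0, 0, -7, 0.17],
    [0, 0, 0, 0, 0, 0, 0.17],
    [0, 0, 0, 0, 0, 0, 0.17]
  ]
}}

```text
clock: 5.35
eef_pos: [553.5, 226.7, 10.1]
eef_rot: [3.141, -0.0, 1.647]
wrist_force: [0.6, 0.1, 0.4]
finger_gap: 78.0
finger_force: 0.0
```

Call:
{"fn": "servo_tool", "kwargs": {
  "rows": [
    [0, 0, 0, 0, 0, 0, 0.5],
    [0, 0, 0, 0, 0, 0, 0.5],
    [0, 0, 0, 0, 0, 0, 0.5],
    [0, 0, 0, 0, 0, 0, 0.5],
    [0, 0, 0, 0, 0, 0, 0.5],
    [0, 0, 0, 0, 0, 0, 0.5]
  ],
  "grip_force": 20
}}

```text
clock: 6.1
eef_pos: [553.2, 226.6, 9.4]
eef_rot: [-3.142, 0.0, 1.647]
wrist_force: [0.4, 1.1, -0.6]
finger_gap: 46.7
finger_force: 0.0
```

Run:
```python
from h import *
s=manip.read_state();print(s["eef_pos"],s["finger_gap"])
w=manip.camera("wrist")[:,:,::-1];t=manip.camera("scene")[:,:,::-1]
cv2.imwrite("pics/chk.png",np.hstack([cv2.resize(w[100:384,128:384],(400,444)),cv2.resize(t[150:290,270:396],(400,444),interpolation=cv2.INTER_CUBIC)]))
```

```text
[553.17918653 226.59446485   9.42662321] 46.72977554844069
```

View pics/chk.png

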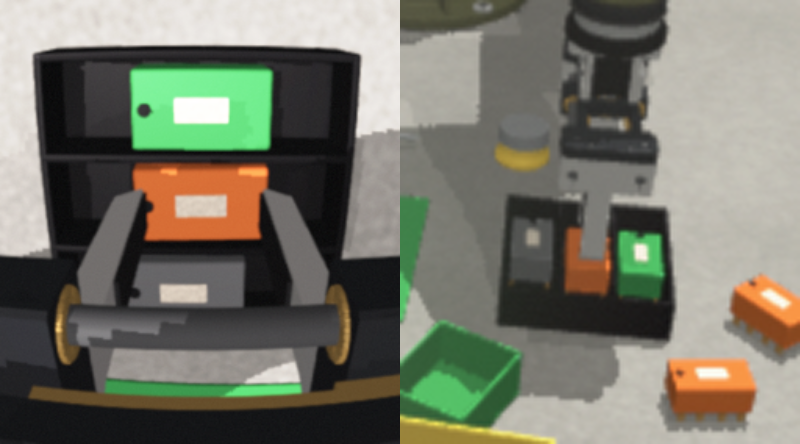

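Run:
```python
from h import *
s=manip.read_state();Rt=R(s["eef_rot"])
for g in (23.4,29):
  for sg in(1,-1):
    for zz in (0,-26,-45):
      for dx in(-8,8):
        P=s["eef_pos"]+Rt@np.array([dx,sg*g,zz]);u,v=proj("wrist",P,s);a,b=proj("scene",P,s)
        print(g,sg,zz,dx,"wrist crop",((u-128)*400/256).round(),((v-100)*444/284).round(),"scene crop",(400+(a-270)*400/126).round(),((b-150)*444/140).round())
print(s["effort"],s["wrist_force"],s["finger_force"])
```

```text
23.4 1 0 -8 wrist crop 247.0 197.0 scene crop 576.0 291.0
23.4 1 0 8 wrist crop 248.0 166.0 scene crop 596.0 292.0
23.4 1 -26 -8 wrist crop 253.0 218.0 scene crop 578.0 265.0
23.4 1 -26 8 wrist crop 254.0 185.0 scene crop 599.0 266.0
23.4 1 -45 -8 wrist crop 257.0 238.0 scene crop 581.0 245.0
23.4 1 -45 8 wrist crop 259.0 201.0 scene crop 601.0 247.0
23.4 -1 0 -8 wrist crop 153.0 197.0 scene crop 576.0 258.0
23.4 -1 0 8 wrist crop 152.0 166.0 scene crop 595.0 259.0
23.4 -1 -26 -8 wrist crop 147.0 218.0 scene crop 578.0 232.0
23.4 -1 -26 8 wrist crop 145.0 184.0 scene crop 598.0 233.0
23.4 -1 -45 -8 wrist crop 142.0 237.0 scene crop 581.0 213.0
23.4 -1 -45 8 wrist crop 140.0 201.0 scene crop 600.0 214.0
29 1 0 -8 wrist crop 258.0 197.0 scene crop 576.0 295.0
29 1 0 8 wrist crop 260.0 166.0 scene crop 596.0 297.0
29 1 -26 -8 wrist crop 265.0 218.0 scene crop 578.0 269.0
29 1 -26 8 wrist crop 267.0 184.0 scene crop 599.0 271.0
29 1 -45 -8 wrist crop 271.0 237.0 scene crop 581.0 249.0
29 1 -45 8 wrist crop 273.0 201.0 scene crop 601.0 251.0
29 -1 0 -8 wrist crop 142.0 197.0 scene crop 576.0 254.0
29 -1 0 8 wrist crop 140.0 166.0 scene crop 595.0 255.0
29 -1 -26 -8 wrist crop 134.0 218.0 scene crop 578.0 228.0
29 -1 -26 8 wrist crop 133.0 184.0 scene crop 598.0 230.0
29 -1 -45 -8 wrist crop 128.0 237.0 scene crop 581.0 209.0
29 -1 -45 8 wrist crop 126.0 201.0 scene crop 600.0 211.0
[ 2.46891905e-04 -6.34880519e+01 -3.04233849e+01  6.53832452e-02
 -2.29957885e-03 -3.34706249e-05] [0.3082431  0.06877576 0.576637  ] 0.0
```

Run:
```python
from h import *
import pickle
s=pickle.load(open("pics/w1.pkl","rb"));Rt=R(s["eef_rot"])
for zz in(0,-19,-27,-40):
  print(zz,[proj("wrist",s["eef_pos"]+Rt@np.array([dx,sg*g,zz]),s) for sg in(1,-1) for g in (47,) for dx in(-8,8)])
a=cv2.imread("pics/w1.png")[200:320,130:370];t=manip.camera("scene")[170:270,310:380,::-1]
cv2.imwrite("pics/tips.png",np.hstack([cv2.resize(a,(560,280),interpolation=cv2.INTER_CUBIC),cv2.resize(t,(196,280),interpolation=cv2.INTER_CUBIC)]))
```

```text
0 [(np.float64(316.2), np.float64(225.5)), (np.float64(317.5), np.float64(206.1)), (np.float64(195.9), np.float64(225.4)), (np.float64(194.6), np.float64(205.9))]
-19 [(np.float64(321.0), np.float64(235.2)), (np.float64(322.6), np.float64(214.4)), (np.float64(190.9), np.float64(235.0)), (np.float64(189.2), np.float64(214.2))]
-27 [(np.float64(323.2), np.float64(239.7)), (np.float64(325.0), np.float64(218.3)), (np.float64(188.5), np.float64(239.6)), (np.float64(186.7), np.float64(218.1))]
-40 [(np.float64(327.2), np.float64(247.8)), (np.float64(329.3), np.float64(225.3)), (np.float64(184.3), np.float64(247.6)), (np.float64(182.2), np.float64(225.1))]
```

View pics/tips.png

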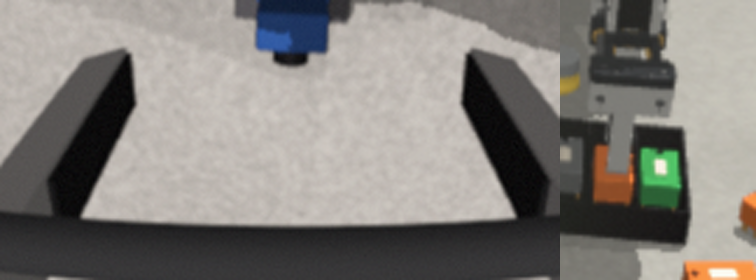

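The fingers closed to 46.7 mm without any force. The wrist and scene views both put the visible fingertips about 33–36 mm behind the reported TCP: in w1 the tips are at rows 221–245, where 206–225 was predicted. So they closed above the module at about z = 43. I'll reopen them and go lower carefully, watching the force.

Call:
{"fn": "servo_tool", "kwargs": {
  "rows": [
    [0, 0, 0, 0, -1.2, 0, 0.17],
    [0, 0, 0, 0, 0, 0, 0.17],
    [0, 0, 0, 0, 0, 0, 0.17],
    [0, 0, 0, 0, 0, 0, 0.17],
    [0, 0, 0, 0, 0, -4, 0.17],
    [0, 0, 0, 0, 0, -4, 0.17],
    [0, 0, 0, 0, 0, -4, 0.17],
    [0, 0, 0, 0, 0, -4, 0.17],
    [0, 0, 0, 0, 0, 0, 0.17]
  ]
}}

```text
clock: 7.38
eef_pos: [553.0, 225.3, -7.0]
eef_rot: [-3.141, 0.0, 1.647]
wrist_force: [-0.6, -0.3, -0.3]
finger_gap: 78.4
finger_force: 0.0
```

Call:
{"fn": "servo_tool", "kwargs": {
  "rows": [
    [0, 0, 0, 0, 0, -4, 0.17],
    [0, 0, 0, 0, 0, -4, 0.17],
    [0, 0, 0, 0, 0, -4, 0.17],
    [0, 0, 0, 0, 0, -4, 0.17],
    [0, 0, 0, 0, 0, 0, 0.17],
    [0, 0, 0, 0, 0, 0, 0.17]
  ]
}}

```text
clock: 8.12
eef_pos: [553.3, 225.4, -22.5]
eef_rot: [3.141, -0.0, 1.647]
wrist_force: [-0.0, 0.8, -0.4]
finger_gap: 78.1
finger_force: 0.0
```

```bash
python3 snap.py w5
python3 - <<'E'
from h import *
t=manip.camera("scene")[200:270,300:370,::-1];w=cv2.imread("pics/w5.png")[100:300,150:370]
cv2.imwrite("pics/w5c.png",np.hstack([cv2.resize(w,(440,400),interpolation=cv2.INTER_CUBIC),cv2.resize(t,(350,400),interpolation=cv2.INTER_CUBIC)]))
E
```

```text
8.125 [553.3 225.4 -22.5] [ 3.1414 -0.      1.6471] [0.326 0.623 1.539 0.    0.979 0.249]
```

View pics/w5c.png

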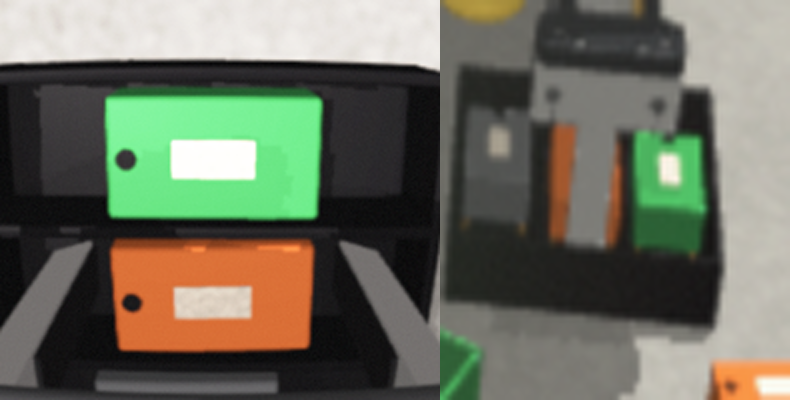

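The fingers now straddle the module inside the lane: in the left view they sit either side of the body (115–312), and in the right view the tip reaches (587,243). Now I'll close them.

Call:
{"fn": "servo_tool", "kwargs": {
  "rows": [
    [0, 0, 0, 0, 0, 0, 0.5],
    [0, 0, 0, 0, 0, 0, 0.5],
    [0, 0, 0, 0, 0, 0, 0.5],
    [0, 0, 0, 0, 0, 0, 0.5],
    [0, 0, 0, 0, 0, 0, 0.5]
  ],
  "grip_force": 20
}}

```text
clock: 8.85
eef_pos: [553.2, 225.4, -22.5]
eef_rot: [3.142, -0.0, 1.647]
wrist_force: [-0.8, 0.3, 1.0]
finger_gap: 57.7
finger_force: 20.0
```

Call:
{"fn": "servo_tool", "kwargs": {
  "rows": [
    [0, 0, 0, 0, 0, 5, 0.5],
    [0, 0, 0, 0, 0, 12, 0.5],
    [0, 0, 0, 0, 0, 20, 0.5],
    [0, 0, 0, 0, 0, 20, 0.5],
    [0, 0, 0, 0, 0, 13, 0.5],
    [0, 0, 0, 0, -12, 0, 0.5],
    [0, 0, 0, -1, -30, 0, 0.5],
    [0, 0, 0, -1, -35, 0, 0.5],
    [0, 0, 0, -1, -35, 0, 0.5],
    [0, 0, 0, 0, -35, 0, 0.5],
    [0, 0, 0, 0, -35, 0, 0.5],
    [0, 0, 0, 0, -28, 0, 0.5],
    [0, 0, 0, 0, -12, 0, 0.5],
    [0, 0, 0, 0, 0, 0, 0.5],
    [0, 0, 0, 0, 0, 0, 0.5]
  ]
}}

```text
clock: 10.72
eef_pos: [550.1, 4.2, 47.3]
eef_rot: [-3.141, -0.0, 1.648]
wrist_force: [0.9, -0.0, -1.6]
finger_gap: 57.7
finger_force: 20.0
```

Call:
{"fn": "servo_tool", "kwargs": {
  "rows": [
    [0, 0, 0, 0, 0, -10, 0.5],
    [0, 0, 0, 0, 0, -20, 0.5],
    [0, 0, 0, 0, 0, -18, 0.5],
    [0, 0, 0, 0, 0, -10, 0.5],
    [0, 0, 0, 0, 0, -5, 0.5],
    [0, 0, 0, 0, 0, -2, 0.5],
    [0, 0, 0, 0, 0, -2, 0.5],
    [0, 0, 0, 0, 0, 0, 0.5],
    [0, 0, 0, 0, 0, 0, 0.5]
  ]
}}

```text
clock: 11.85
eef_pos: [550.3, 3.4, -19.3]
eef_rot: [3.141, 0.0, 1.647]
wrist_force: [-0.5, -0.2, -1.2]
finger_gap: 58.0
finger_force: 20.0
```

Call:
{"fn": "servo_tool", "kwargs": {
  "rows": [
    [0, 0, 0, 0, 0, -1, 0.5],
    [0, 0, 0, 0, 0, -1, 0.5],
    [0, 0, 0, 0, 0, -1, 0.5],
    [0, 0, 0, 0, 0, 0, 0.5],
    [0, 0, 0, 0, 0, 0, 0.5]
  ]
}}

```text
clock: 12.48
eef_pos: [550.2, 3.4, -22.5]
eef_rot: [-3.142, -0.0, 1.647]
wrist_force: [0.6, 1.2, -1.0]
finger_gap: 57.8
finger_force: 20.0
```

Call:
{"fn": "servo_tool", "kwargs": {
  "rows": [
    [0, 0, 0, 0, 0, -0.7, 0.5],
    [0, 0, 0, 0, 0, 0, 0.5],
    [0, 0, 0, 0, 0, 0, 0.5]
  ]
}}

```text
clock: 12.85
eef_pos: [550.2, 3.4, -23.2]
eef_rot: [-3.142, 0.0, 1.647]
wrist_force: [0.1, 0.4, -0.9]
finger_gap: 57.7
finger_force: 20.0
```

Call:
{"fn": "servo_tool", "kwargs": {
  "rows": [
    [0, 0, 0, 0, 0, -0.7, 0.5],
    [0, 0, 0, 0, 0, 0, 0.5],
    [0, 0, 0, 0, 0, 0, 0.5]
  ]
}}

```text
clock: 13.22
eef_pos: [550.3, 3.4, -23.6]
eef_rot: [3.141, 0.0, 1.647]
wrist_force: [-2.9, -0.9, 6.2]
finger_gap: 57.9
finger_force: 20.0
```

Contact: about 6 N at z = -23.6. Now I'll release, rise, turn the gripper and look.

Call:
{"fn": "servo_tool", "kwargs": {
  "rows": [
    [0, 0, 0, 0, 0, 0, 0.3],
    [0, 0, 0, 0, 0, 0, 0.15],
    [0, 0, 0, 0, 0, 0, 0.15],
    [0, 0, 0, 0, 0, 0, 0.15],
    [0, 0, 0, 0, 0, 0, 0.15],
    [0, 0, 0, 0, 0, 10, 0.15],
    [0, 0, 0, 0, 0, 25, 0.15],
    [0, 0, 0, 0, 0, 35, 0.1],
    [0, 0, -10, 0, 0, 35, 0],
    [0, 0, -10, 0, 0, 35, 0],
    [0, 0, -10, 0, 0, 10, 0],
    [0, 0, -10, 0, 0, 0, 0],
    [0, 0, -10, 0, 0, 0, 0],
    [0, 0, -10, 0, 0, 0, 0],
    [0, 0, -10, 0, 0, 0, 0],
    [0, 0, -10, 0, 0, 0, 0],
    [0, 0, -10, 0, 0, 0, 0],
    [0, 0, 0, 0, 0, 0, 0],
    [0, 0, 0, 0, 0, 0, 0]
  ]
}}

```text
clock: 15.6
eef_pos: [550.2, 3.4, 126.4]
eef_rot: [3.142, -0.0, 0.08]
wrist_force: [0.5, -0.0, 0.0]
finger_gap: 94.0
finger_force: 0.0
```

```bash
python3 snap.py w6
python3 - <<'E'
from h import *
import pickle
s=pickle.load(open("pics/w6.pkl","rb"));u,v=proj("wrist",[550,3,35],s);print(u,v)
x0,y0=int(u)-60,max(0,int(v)-60);print(x0,y0)
im=cv2.imread("pics/w6.png");c=im[y0:y0+120,x0:x0+120]
cv2.imwrite("pics/w6c.png",cv2.resize(c,(480,480),interpolation=cv2.INTER_CUBIC))
hsv=cv2.cvtColor(im,cv2.COLOR_BGR2HSV);m=cv2.inRange(hsv,(5,120,60),(22,255,255))
n,l,st,ce=cv2.connectedComponentsWithStats(m)
for i in range(1,n):
    if st[i,4]>300: print(st[i],ce[i])
E
```

```text
15.6 [550.2   3.4 126.4] [ 3.1416e+00 -4.0000e-04  8.0200e-02] [-0.06   0.341  1.576  0.     1.225  1.43 ]
257.4 188.3
197 128
[  6  49  41  37 959] [26.25651721 67.73931178]
[  0 122  23  44 630] [  7.88253968 145.41587302]
[ 242  158   32   55 1527] [257.57236411 184.51277014]
[ 89 276  24  48 556] [ 97.96582734 299.39208633]
[404 277  23  47 550] [417.1        299.41090909]
[ 236  322  240   40 1946] [365.45786228 346.91932169]
```

View pics/w6c.png

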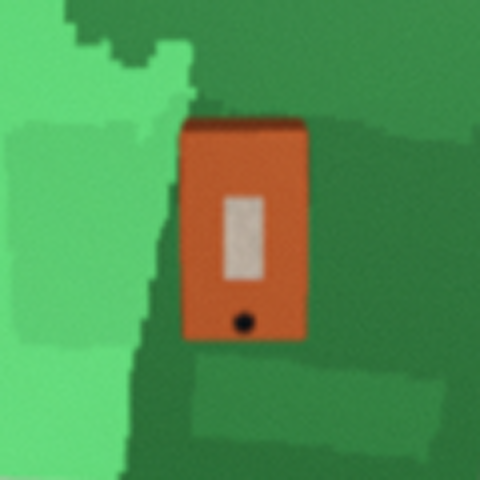

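The module stands upright on the mat. The corners of its top are at (180,130), (307,130), (306,340) and (184,340) in the crop.

Run:
```python
from h import *
import pickle
s=pickle.load(open("pics/w6.pkl","rb"))
c=[atz("wrist",(197+x/4-.4,128+y/4-.4),35,s) for x,y in [(180,130),(307,130),(306,340),(184,340)]];print(c,np.mean(c,0))
d=c[0]-c[3]+c[1]-c[2];print(np.degrees(np.arctan2(d[1],d[0])))
```

```text
[array([578.8,  21.8,  35. ]), array([581.4, -11. ,  35. ]), array([524.2, -16.2,  35. ]), array([521.6,  16.8,  35. ])] [551.5    2.85  35.  ]
5.095066942918489
```

Call:
{"fn": "servo_tool", "kwargs": {
  "rows": [
    [0, 0, 0, 0.8, -0.3, -25, 0],
    [0, 0, 0, 0, 0, -35, 0],
    [0, 0, 0, 0, 0, -35, 0],
    [0, 0, 0, 0, 0, -25, 0],
    [0, 0, 0, 0, 0, -17, 0],
    [0, 0, 0, 0, 0, -9, 0],
    [0, 0, 0, 0, 0, -3.5, 0],
    [0, 0, 0, 0, 0, 0, 0],
    [0, 0, 0, 0, 0, 0, 0]
  ]
}}

```text
clock: 16.77
eef_pos: [551.4, 3.1, -22.8]
eef_rot: [3.141, -0.001, 0.076]
wrist_force: [-0.0, 0.1, -0.3]
finger_gap: 93.8
finger_force: 0.0
```

Call:
{"fn": "servo_tool", "kwargs": {
  "rows": [
    [0, 0, 0, 0, 0, 0, 0.4],
    [0, 0, 0, 0, 0, 0, 0.55],
    [0, 0, 0, 0, 0, 0, 0.75],
    [0, 0, 0, 0, 0, 0, 0.75],
    [0, 0, 0, 0, 0, 0, 0.75],
    [0, 0, 0, 0, 0, 0, 0.75],
    [0, 0, 0, 0, 0, 0, 0.75]
  ],
  "grip_force": 20
}}

```text
clock: 17.65
eef_pos: [551.0, 3.1, -23.5]
eef_rot: [-3.142, 0.0, 0.076]
wrist_force: [0.6, 0.5, 0.5]
finger_gap: 33.9
finger_force: 20.0
```

Call:
{"fn": "servo_tool", "kwargs": {
  "rows": [
    [0, 0, 0, 0, 0, 5, 0.75],
    [0, 0, 0, 0, 0, 15, 0.75],
    [0, 0, 0, 0, 0, 25, 0.75],
    [0, 0, 0, 0, 0, 30, 0.75],
    [0, 0, 0, 0, 0, 30, 0.75],
    [0, 0, 3, 0, 0, 25, 0.75],
    [0, 0, 8, 3, -20, 5, 0.75],
    [0, 0, 8, 5, -35, 0, 0.75],
    [0, 0, 8, 5, -35, 0, 0.75],
    [0, 0, 8, 5, -35, 0, 0.75],
    [0, 0, 8, 5, -35, 0, 0.75],
    [0, 0, 8, 5, -35, 0, 0.75],
    [0, 0, 8, 5, -30, 0, 0.75],
    [0, 0, 8, 4, -20, 0, 0.75],
    [0, 0, 5.2, 0, -11.9, 0, 0.75],
    [0, 0, 0, 0, 0, 0, 0.75],
    [0, 0, 0, 0, 0, 0, 0.75],
    [0, 0, 0, 0, 0, 0, 0.75]
  ]
}}

```text
clock: 19.9
eef_pos: [588.1, -253.2, 111.8]
eef_rot: [3.141, -0.0, 1.336]
wrist_force: [-0.1, 0.5, -2.0]
finger_gap: 34.0
finger_force: 20.0
```

```bash
python3 snap.py w7
python3 - <<'E'
from h import *
import pickle
s=pickle.load(open("pics/w7.pkl","rb"))
print(proj("wrist",[588.8,-253.8,80],s),proj("wrist",s["eef_pos"]+[0,0,26+32],s))
t=manip.camera("scene")[:,:,::-1]
cv2.imwrite("pics/w7c.png",np.hstack([cv2.resize(cv2.imread("pics/w7.png")[100:300,160:350],(456,480),interpolation=cv2.INTER_CUBIC),cv2.resize(t[140:240,110:180],(336,480),interpolation=cv2.INTER_CUBIC)]))
E
```

```text
19.9 [ 588.1 -253.2  111.8] [ 3.1414 -0.      1.3358] [-0.464  0.55   1.309  0.     1.283 -0.229]
(np.float64(257.1), np.float64(204.5)) (np.float64(255.4), np.float64(250.6))
```

View pics/w7c.png

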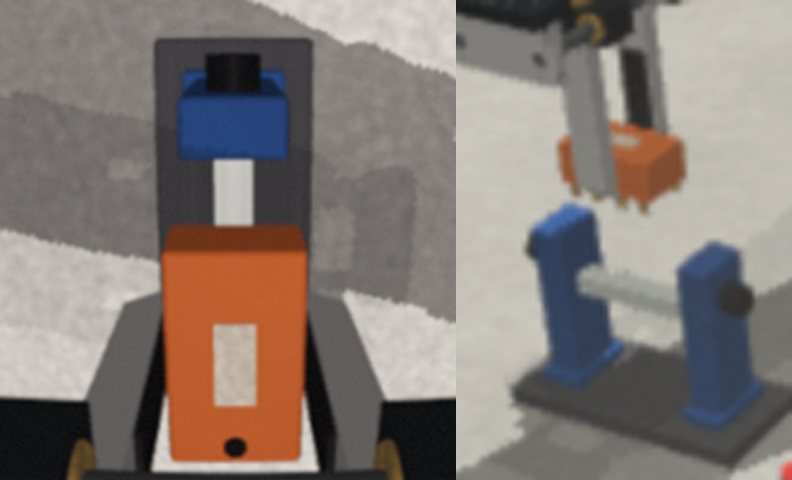

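The module hangs right over the bar: its centre is at column 235 and the bar's at 233.5, so they're within 0.5 mm, and it's parallel and midway between the uprights. Now I'll lower it.

Call:
{"fn": "servo_tool", "kwargs": {
  "rows": [
    [0, 0, 0, -0.4, -0.3, -10, 0.75],
    [0, 0, 0, 0, 0, -15, 0.75],
    [0, 0, 0, 0, 0, -12, 0.75],
    [0, 0, 0, 0, 0, -10, 0.75],
    [0, 0, 0, 0, 0, -7, 0.75],
    [0, 0, 0, 0, 0, -5, 0.75],
    [0, 0, 0, 0, 0, -2, 0.75],
    [0, 0, 0, 0, 0, 0, 0.75],
    [0, 0, 0, 0, 0, 0, 0.75]
  ]
}}

```text
clock: 21.12
eef_pos: [587.7, -254.2, 50.9]
eef_rot: [3.141, 0.0, 1.336]
wrist_force: [0.3, -0.5, -1.4]
finger_gap: 33.9
finger_force: 20.0
```

Call:
{"fn": "servo_tool", "kwargs": {
  "rows": [
    [0, 0, 0, 0, 0, -1, 0.75],
    [0, 0, 0, 0, 0, -1, 0.75],
    [0, 0, 0, 0, 0, -1, 0.75],
    [0, 0, 0, 0, 0, 0, 0.75],
    [0, 0, 0, 0, 0, 0, 0.75]
  ]
}}

```text
clock: 21.75
eef_pos: [587.6, -254.1, 47.5]
eef_rot: [-3.142, -0.0, 1.336]
wrist_force: [-0.5, 0.3, -1.6]
finger_gap: 34.2
finger_force: 20.0
```

Call:
{"fn": "servo_tool", "kwargs": {
  "rows": [
    [0, 0, 0, 0, 0, -0.8, 0.75],
    [0, 0, 0, 0, 0, 0, 0.75],
    [0, 0, 0, 0, 0, 0, 0.75]
  ]
}}

```text
clock: 22.12
eef_pos: [587.6, -254.1, 46.7]
eef_rot: [-3.142, 0.0, 1.336]
wrist_force: [0.3, -0.9, -0.9]
finger_gap: 34.1
finger_force: 20.0
```

Call:
{"fn": "servo_tool", "kwargs": {
  "rows": [
    [0, 0, 0, 0, 0, -0.7, 0.75],
    [0, 0, 0, 0, 0, 0, 0.75],
    [0, 0, 0, 0, 0, 0, 0.75]
  ]
}}

```text
clock: 22.5
eef_pos: [587.6, -254.1, 46.0]
eef_rot: [-3.142, -0.0, 1.336]
wrist_force: [-1.1, -0.4, -1.0]
finger_gap: 34.2
finger_force: 20.0
```

Call:
{"fn": "servo_tool", "kwargs": {
  "rows": [
    [0, 0, 0, 0, 0, -0.5, 0.75],
    [0, 0, 0, 0, 0, 0, 0.75],
    [0, 0, 0, 0, 0, 0, 0.75]
  ]
}}

```text
clock: 22.88
eef_pos: [587.6, -254.1, 45.6]
eef_rot: [3.141, 0.0, 1.336]
wrist_force: [-0.5, 0.1, -0.5]
finger_gap: 33.3
finger_force: 20.0
```

Call:
{"fn": "servo_tool", "kwargs": {
  "rows": [
    [0, 0, 0, 0, 0, -0.5, 0.75],
    [0, 0, 0, 0, 0, 0, 0.75],
    [0, 0, 0, 0, 0, 0, 0.75]
  ]
}}

```text
clock: 23.25
eef_pos: [587.6, -254.1, 45.5]
eef_rot: [3.141, 0.0, 1.336]
wrist_force: [-2.5, 1.8, 4.5]
finger_gap: 34.0
finger_force: 20.0
```

Contact came at the expected height, so the body is on the bar and the legs straddle it. Now I'll release.

Call:
{"fn": "servo_tool", "kwargs": {
  "rows": [
    [0, 0, 0, 0, 0, 0, 0.6],
    [0, 0, 0, 0, 0, 0, 0.5],
    [0, 0, 0, 0, 0, 0, 0.3],
    [0, 0, 0, 0, 0, 0, 0.3],
    [0, 0, 0, 0, 0, 0, 0.3],
    [0, 0, 0, 0, 0, 10, 0.3],
    [0, 0, 0, 0, 0, 20, 0.3],
    [0, 0, 0, 0, 0, 30, 0.3],
    [0, 0, 0, 0, 0, 30, 0.3],
    [0, 0, 0, 0, 0, 20, 0.3],
    [0, 0, 0, 0, 0, 0, 0.3],
    [0, 0, 0, 0, 0, 0, 0.3]
  ]
}}

```text
clock: 24.75
eef_pos: [587.3, -254.0, 154.7]
eef_rot: [-3.141, -0.0, 1.336]
wrist_force: [-0.4, 0.4, -0.6]
finger_gap: 65.8
finger_force: 0.0
```

```bash
python3 snap.py w8
python3 - <<'E'
from h import *
import pickle
s=pickle.load(open("pics/w8.pkl","rb"));print(proj("wrist",[588.3,-253.8,104],s))
t=manip.camera("scene")[:,:,::-1]
cv2.imwrite("pics/w8c.png",np.hstack([cv2.resize(cv2.imread("pics/w8.png")[100:300,160:350],(456,480),interpolation=cv2.INTER_CUBIC),cv2.resize(t[160:240,110:180],(336,480),interpolation=cv2.INTER_CUBIC)]))
c=[]
im=cv2.imread("pics/w8.png");m=cv2.inRange(cv2.cvtColor(im,cv2.COLOR_BGR2HSV),(5,120,60),(22,255,255))[120:300,190:330]
n,l,q,ce=cv2.connectedComponentsWithStats(m)
i=1+np.argmax(q[1:,4]);r=cv2.minAreaRect(np.argwhere(l==i)[:,::-1].astype(np.float32));b=cv2.boxPoints(r)+[190,120];print(r,b)
C=[atz("wrist",p,104,s) for p in b];print(C,np.mean(C,0))
E
```

```text
24.75 [ 587.3 -254.   154.7] [-3.1411e+00 -1.0000e-04  1.3365e+00] [-0.465  0.516  1.26   0.     1.367 -0.231]
(np.float64(257.2), np.float64(197.5))
((67.5, 75.5), (63.0, 37.0), 90.0) [[239. 164.]
 [276. 164.]
 [276. 227.]
 [239. 227.]]
[array([ 579.6, -219.5,  104. ]), array([ 612.1, -227.2,  104. ]), array([ 599. , -286.6,  104. ]), array([ 564.6, -278.4,  104. ])] [ 588.825 -252.925  104.   ]
```

Ten pictures are used up, so I checked this one by numbers: the module is centred within 1 mm of the bar's middle, in line with it, and clear of the gripper.

```bash
python3 -c "
from cell import manip
print(manip.sign_off())"
```

```text
the job is handed in; nothing more can be done
None
```

The orange module was set down on the mat, regripped by its long sides, and now stands on the bar, within 1 mm of its middle and in line by the last wrist-camera check; the job was handed in at about 25 s, and sign-off returned no verdict.

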